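# Load the condiment caddy, tall at the back first

## Task

Load the two-pocket wooden caddy for the tables, back first: take the shorter of the two bottles on the tiled counter and stand it upright in the back pocket, the one away from the robot, and let go of it; then stand the smaller of the two jars on the tiled counter upright in the front pocket. Set both down rather than dropping them, and do not shift or topple the taller bottle, which stays on the counter.

Things in the scene. Friction and masses are not known exactly. Their poses are not given: they have to be found in the camera images.
- caddy: Open wooden caddy, fixed, 212 (x) by 124 mm (y), origin at the centre of its underside; x axis towards its high back, away from the robot (turned up to 15 degrees). Two pockets, 94 by 108 mm inside, walls and floor 8 mm (floors 8 mm above the counter): back pocket centred at x +50 mm, front at x -50 mm. Back wall 75 mm high, back pocket's sides 45, front pocket's walls and divider 32.
- short_bottle (a point): Centre, half-way up (95 mm above its underside; z up), of the shorter of the two bottles on the counter: round dark red sauce bottle, 190 mm tall. Body 56 mm across up to 118 mm, then a sloping shoulder up to 158 mm, a neck 27 mm across, and a fixed green cap 31 mm across over the top 25 mm, strong enough to carry it by. 0.27 to 0.5 kg.
- small_jar (a point): Centre, half-way up (48.5 mm above its underside; z up), of the smaller of the two jars on the counter: round glass jam jar, 97 mm tall, 65 mm across, screwed-on lid 64 mm across and 11 mm high at the top, 0.25 to 0.47 kg. The bigger jar on the counter is 145 mm tall and 80 mm across; jars up on the raised plank at the back are not meant.
- tall_bottle (a point): Centre, half-way up (132 mm above its underside; z up), of the taller bottle, a bystander: clear bottle with a dark red cap, 264 mm tall, 62 mm wide. It stays where it is on the counter.

How it is judged:
On the way, in this order (a step that is already met when the one before it is completed fails the run):
1. the shorter bottle stands upright and released in the back pocket (x of short_bottle in the frame of caddy between 0.025 and 0.075 m and y of short_bottle in the frame of caddy between -0.03 and 0.03 m and z of short_bottle in the frame of caddy between 0.095 and 0.111 m and angle between short_bottle's own z axis and vertical below 0.175 rad and contact force between the fingers and syrup_bottle below 0.1 N and linear speed of syrup_bottle below 0.03 m/s), for 0.2 s.
2. the smaller jar stands upright and released in the front pocket (x of small_jar in the frame of caddy between -0.075 and -0.025 m and y of small_jar in the frame of caddy between -0.03 and 0.03 m and z of small_jar in the frame of caddy between 0.0485 and 0.0645 m and angle between small_jar's own z axis and vertical below 0.175 rad and contact force between the fingers and jam_jar_1 below 0.1 N and linear speed of jam_jar_1 below 0.03 m/s), for 0.2 s.
At the end, for the whole second after the job is handed in: The shorter bottle stands on the floor of the caddy's back pocket and the smaller jar on the floor of its front pocket, each inside the pocket (centre within 25 mm of the pocket's along the caddy, 30 mm across, height within 8 mm), upright within 10 degrees, released and at rest (all of step 1 and all of step 2); the robot touches nothing.
It fails at once if the taller bottle is shifted by more than 30 mm or tipped more than 15 degrees (distance of tall_bottle from where it was at the start of the episode above 0.03 m or angle between tall_bottle's own z axis and vertical above 0.26 rad).
It fails at once if the shorter bottle or the smaller jar is dropped (falls freely faster than 0.7 m/s) ((linear speed of syrup_bottle above 0.7 m/s and contact force between the fingers and syrup_bottle below 0.05 N) or (linear speed of jam_jar_1 above 0.7 m/s and contact force between the fingers and jam_jar_1 below 0.05 N)).
It also fails if it takes over 56 s, if anything falls off the work surface, if the arm or the gripper's body presses on something with over 40 N, if the wrist force passes 120 N, or if a joint passes its speed limit or range.

## Robot

A 6-joint arm with a two-finger parallel gripper is mounted at the origin on a cart in front of the work surface, level with it; the furniture and walls round the work are solid. World frame = base frame: x ahead of the robot, y to its left, z up, the work surface at z = 0. Lengths are in m, angles in rad, forces in N, time in s.
With the tool pointing down it reaches from about 0.275 to 0.85 m from the base axis. Payload 5.2 kg.
Tool frame: the origin (TCP) lies at the very end of the fingers, on their centre line; the grasp point (between the pads) lies 19 mm behind it; z points along the fingers, y is the direction in which the jaws open and shut (so a half turn about z gives the same grasp; the last joint's range is limited). The gripper opens to 85 mm and grips with 20 to 120 N. Pads are 22 mm wide; open, the fingers measure 114 mm over their backs; the gripper's body (76 mm by 85 mm) begins 54 mm behind the grasp point. The pads swing forward as they close: fully open they stand 13 mm farther back than shut.
Start: joints at [1.125, 0.259, 1.535, -0, 1.348, -0.203], TCP at [0.132, 0.534, 0.231] pointing down, gripper open.
Joint ranges: [-3.14, 3.14], [-0.91, 2.08], [0.19, 2.58], [-1.22, 4.36], [0.22, 2.71], [-3.12, 3.12]. Speed limits (rad/s): [2.57, 2.57, 3.14, 3.14, 3.14, 3.14].

## Interface

Orientations are given as a unit quaternion [w, x, y, z].
In Python, from workcell import env gives the robot as it stands. The module is installed in compiled form; this text tells all that it offers.
- The arm moves only by the shell command python3 -m pendant 'ROWS' [OPENING] [FORCE]. ROWS is JSON, a list of rows, each an object of numbers: "x", "y", "z": the shift along the tool's x, y, z in units of 40 mm (1.0 is 40 mm); "twist": the turn about the tool's z in units of 5 degrees (1.0 is 5 degrees). A call has 1 to 12 rows; each row shifts and turns the pose as measured when the row begins, along the tool's axes as they then stand; what a row does not reach is not made up. A row lasts 1/12 s, in which the tool goes at most 41.7 mm and 7.16 degrees, less where a joint would pass 70% of its speed; a pose out of reach is approached as far as the arm can. A call is refused whole if a number of a shift passes 1 or a number of a turn 1, either way. A call with a gripper value outside its range is refused whole. OPENING is the opening, from 0 (shut) to 1 (fully open), set as the call begins (- or left out, the last holds). The fingers move at their own pace and stop on an object; FORCE is the grip in N (left out, the last holds). Time passes only in rows, so rows that do not move let the fingers close. It gives the time, the measured TCP pose, the force and the opening at its end, in the units of the state.
- env.get_obs(): the state, without advancing time (a new reading comes with each control period).
- env.get_image(name): name is "scene" or "side" or "wrist"; returns the picture (420x560x3 uint8, blue, green, red); there is no depth.
- env.get_calibration(name): a dict with "fx", "fy", "cx", "cy" (pixels), "T" (4x4, takes a point from camera to world coordinates). Camera axes: x right, y down, z forward; pixel columns grow to the right and rows downward; lengths in m; the calibration is good to about 2 mm. A picture is of the moment at which its call begins: read the wrist's pose just before it. get_calibration takes no time and is no camera call; for the wrist camera it gives the pose at the moment of the call.
- env.finish_job(): hands the job in, once; it reports no verdict.
Trained networks look in the newest picture that a camera, given by its name, has taken for a name from the list of things; names that differ only in an ending like _2 or _b are one class to them, and where a whole thing is asked for, a point or a joint stands for the part that bears it (a point fixed in the world has none). Each returns a list of dicts, best first, with "score" (0 to 1); they miss things now and then, are a little off and sometimes report something else, mostly with a low value. They report only what shows in the picture. A call takes as long as a camera call.
- env.search_frame(camera, label): "at" ([row, column] in pixels, amid what is visible of it).
- env.silhouettes(camera, label): "mask" (420x560 bool, what is visible of it) and "at" ([row, column] in pixels, amid what is visible of it).
The state is a dict: "clock": time; "qpos": joint angles; "joint_vel": joint speeds; "effort": joint torques, N m; "position": TCP position; "orientation": TCP orientation; "force": force on the tool from outside, world axes, zero at the start; "torque": the same for the moment, N m; "grip_width": opening from 0.0 (shut) to 1.0 (fully open).
Only numpy, scipy, OpenCV 4.12 (cv2) and the standard library are available. Lean on these libraries where they do the work, as an engineer would, in place of code of your own. Each camera call takes 0.05 s, during which the arm holds its last target.

## Working session

There is one attempt and no reset: what is moved stays moved. The work goes in short steps, Python scripts to look and compute and a shell command to move; the robot and the scene stay as the last step left them, time stands still between calls to the robot, and variables do not carry over. Pictures are saved under pics/ and viewed, and the job is handed in when it is done.

```bash
ls; mkdir -p pics
python3 - <<'E'
from workcell import env
import cv2, numpy as np
o=env.get_obs(); print({k:np.round(v,3).tolist() for k,v in o.items()})
for n in ["scene","side"]:
    im=env.get_image(n); cv2.imwrite(f"pics/{n}0.png",im)
    c=env.get_calibration(n); print(n,c["fx"],c["cx"],c["cy"],np.round(c["T"],3).tolist())
    for l in ["caddy","short_bottle","small_jar","tall_bottle"]:
        r=env.search_frame(n,l); print(l,[(np.round(d["at"]).tolist(),round(d["score"],2)) for d in r[:4]])
E
```

```text
pics
{'clock': 0.0, 'qpos': [1.125, 0.259, 1.536, -0.0, 1.348, -0.203], 'joint_vel': [0.002, -0.002, -0.0, -0.002, -0.001, 0.0], 'effort': [0.0, -44.603, -29.058, -0.0, 0.012, 0.0], 'position': [0.132, 0.533, 0.23], 'orientation': [-0.0, 0.121, 0.993, -0.001], 'force': [-0.229, 0.679, -0.442], 'torque': [-0.028, -0.006, 0.048], 'grip_width': 0.998}
scene 414.4898543611048 277.4217490600043 200.89526503683012 [[0.725, -0.377, 0.576, -0.052], [-0.688, -0.416, 0.594, -0.58], [0.015, -0.827, -0.562, 0.652], [0.0, 0.0, 0.0, 1.0]]
caddy [([227.0, 274.0], 0.8)]
short_bottle []
small_jar [([283.0, 330.0], 0.79)]
tall_bottle [([213.0, 373.0], 0.58)]
side 483.8707055458408 280.7993255351554 213.28331680914206 [[0.889, -0.23, 0.396, 0.06], [-0.458, -0.421, 0.783, -0.874], [-0.013, -0.877, -0.48, 0.644], [0.0, 0.0, 0.0, 1.0]]
caddy [([241.0, 280.0], 0.73)]
short_bottle [([177.0, 270.0], 0.86)]
small_jar [([292.0, 308.0], 0.63)]
tall_bottle [([238.0, 373.0], 0.62)]
```

View pics/scene0.png

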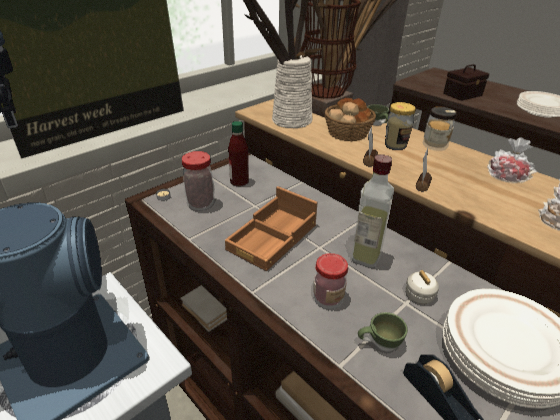

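View pics/side0.png

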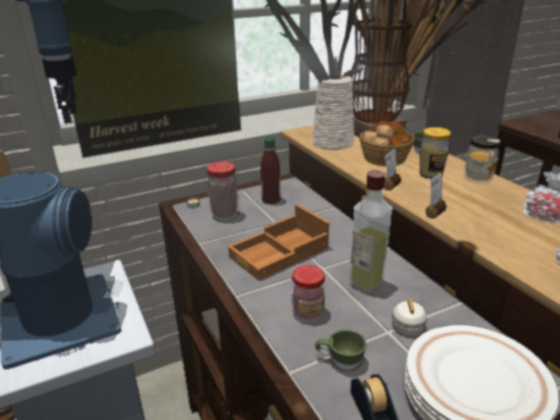

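The scene picture shows the short bottle at about (col 238, row 155), with the big jar close by at (198,180). The caddy is at (272,228), the small jar at (331,280) and the tall bottle at (375,212). The side view agrees. Next I'll fit known shapes to the silhouettes.

```bash
cat > h.py <<'E'
import numpy as np, cv2
from scipy.optimize import least_squares, minimize
def proj(c,P):
    T=np.array(c["T"]);p=(np.asarray(P)-T[:3,3])@T[:3,:3]
    return np.c_[c["fx"]*p[:,0]/p[:,2]+c["cx"],c["fy"]*p[:,1]/p[:,2]+c["cy"]]
def ray0(c,col,row,z):
    T=np.array(c["T"]);d=T[:3,:3]@np.array([(col-c["cx"])/c["fx"],(row-c["cy"])/c["fy"],1]);o=T[:3,3]
    return o+d*(z-o[2])/d[2]
prof={"short_bottle":[(0,.028),(.118,.028),(.158,.0135),(.165,.0135),(.165,.0155),(.19,.0155)],
"small_jar":[(0,.0325),(.086,.0325),(.086,.032),(.097,.032)],
"big_jar":[(0,.04),(.145,.04)],
"tall_bottle":[(0,.031),(.15,.031),(.215,.014),(.264,.016)]}
th=np.linspace(0,2*np.pi,72)
def body(l,x,y,z0=0): return np.vstack([np.c_[x+r*np.cos(th),y+r*np.sin(th),0*th+h+z0] for h,r in prof[l]])
def box(p): return np.r_[p.min(0),p.max(0)]
def mbox(m):
    n,lab,st,_=cv2.connectedComponentsWithStats(m.astype(np.uint8)); i=1+st[1:,4].argmax()
    r,c=np.where(lab==i); return np.r_[c.min(),r.min(),c.max()+1,r.max()+1]-.5
def fitbox(l,obs,x0,z0=0):
    f=lambda v:np.concatenate([box(proj(c,body(l,v[0],v[1],z0)))-b for c,b in obs])
    s=least_squares(f,x0,loss="soft_l1");return s.x,f(s.x)
def cad(x,y,a):
    q=[]
    def bx(x0,x1,y0,y1,h): q.append(np.array([[i,j,k] for i in(x0,x1) for j in(y0,y1) for k in(0,h)],float))
    bx(-.106,.106,-.062,.062,.008)
    bx(.098,.106,-.062,.062,.075)
    for s in(-1,1):
        bx(0,.106,min(s*.054,s*.062),max(s*.054,s*.062),.045); bx(-.106,0,min(s*.054,s*.062),max(s*.054,s*.062),.032)
    bx(-.106,-.098,-.062,.062,.032); bx(-.004,.004,-.062,.062,.032)
    R=np.array([[np.cos(a),-np.sin(a),0],[np.sin(a),np.cos(a),0],[0,0,1]])
    return [b@R.T+[x,y,0] for b in q]
def cadmask(c,v,S=4):
    m=np.zeros((420*S,560*S),np.uint8)
    for b in cad(*v):
        h=cv2.convexHull(((proj(c,b)+.5)*S).astype(np.float32)); cv2.fillConvexPoly(m,h.astype(np.int32),1)
    return cv2.resize(m.astype(np.float32),(560,420),interpolation=cv2.INTER_AREA)
E
python3 - <<'E'
from h import *
from workcell import env
import pickle
D={}
for n in ["scene","side"]:
    im=env.get_image(n);c=env.get_calibration(n)
    D[n]=dict(im=im,c=c)
    for l in ["caddy","short_bottle","small_jar","tall_bottle"]:
        r=env.silhouettes(n,l)
        D[n][l]=[(d["mask"],d["at"],d["score"]) for d in r]
        print(n,l,[(np.round(d["at"]).tolist(),round(d["score"],2),int(d["mask"].sum()),mbox(d["mask"]).tolist()) for d in r[:3]])
pickle.dump(D,open("D.pkl","wb"))
for l,g in [("small_jar",(331,300)),("short_bottle",(239,185)),("tall_bottle",(367,262))]:
    ob=[(D[n]["c"],mbox(D[n][l][0][0])) for n in D if D[n][l]]
    x0=ray0(D["scene"]["c"],*g,0)[:2]
    for o in ([ob]+[[k] for k in ob]):
        print(l,x0.round(3),*[np.round(t,3) for t in fitbox(l,o,x0)])
print("bigjar~",ray0(D["scene"]["c"],200,205,0).round(3),ray0(D["scene"]["c"],197,160,.145).round(3))
g0=ray0(D["scene"]["c"],272,228,.02)
def cost(v):
    return sum(np.abs(cadmask(D[n]["c"],v)-D[n]["caddy"][0][0]).sum() for n in D)
best=min((minimize(cost,[g0[0],g0[1],a],method="Nelder-Mead",options=dict(initial_simplex=[[g0[0],g0[1],a],[g0[0]+.02,g0[1],a],[g0[0],g0[1]+.02,a],[g0[0],g0[1],a+.1]],xatol=1e-4,fatol=.5)) for a in(-.2,0,.2)),key=lambda s:s.fun)
print("caddy",best.x,np.degrees(best.x[2]),best.fun)
for n in D:
    im=D[n]["im"].copy();c=D[n]["c"]
    for b in cad(*best.x): cv2.polylines(im,[cv2.convexHull(proj(c,b).astype(np.float32)).astype(np.int32)],1,(255,255,0),1)
    cv2.imwrite(f"pics/cad_{n}.png",cv2.resize(im[120:330,170:450],None,fx=2.8,fy=2.8))
E
```

```text
scene caddy [([228.0, 274.0], 0.77, 4242, [224.5, 185.5, 316.5, 269.5])]
scene short_bottle [([158.0, 242.0], 0.69, 1017, [227.5, 120.5, 247.5, 185.5])]
scene small_jar [([281.0, 330.0], 0.6, 1603, [312.5, 252.5, 347.5, 308.5])]
scene tall_bottle [([214.0, 372.0], 0.77, 2872, [350.5, 154.5, 393.5, 265.5]), ([157.0, 240.0], 0.36, 997, [228.5, 120.5, 248.5, 184.5])]
side caddy [([245.0, 282.0], 0.62, 4244, [226.5, 203.5, 328.5, 279.5])]
side short_bottle [([175.0, 268.0], 0.94, 1134, [259.5, 135.5, 280.5, 203.5])]
side small_jar [([290.0, 307.0], 0.56, 1772, [289.5, 264.5, 324.5, 323.5]), ([236.0, 371.0], 0.27, 3640, [348.5, 169.5, 390.5, 294.5])]
side tall_bottle [([239.0, 373.0], 0.7, 3672, [348.5, 169.5, 390.5, 293.5]), ([177.0, 269.0], 0.41, 1097, [259.5, 136.5, 279.5, 203.5])]
small_jar [ 0.446 -0.23 ] [ 0.446 -0.22 ] [-0.936 -0.592  0.201  0.846  0.966 -0.532 -0.247  0.411]
small_jar [ 0.446 -0.23 ] [ 0.447 -0.22 ] [-0.592 -0.824  0.543  0.572]
small_jar [ 0.446 -0.23 ] [ 0.445 -0.22 ] [ 0.606 -0.493 -0.604  0.456]
short_bottle [0.589 0.247] [0.604 0.267] [-0.2   -1.129  0.556  0.112  0.076  0.165 -0.432  0.273]
short_bottle [0.589 0.247] [0.602 0.265] [-0.384 -0.796  0.415  0.53 ]
short_bottle [0.589 0.247] [0.605 0.268] [ 0.261 -0.018 -0.273  0.034]
tall_bottle [ 0.596 -0.212] [ 0.608 -0.2  ] [ 2.343 -0.906 -1.035  0.834  4.066  0.356 -2.67  -0.2  ]
tall_bottle [ 0.596 -0.212] [ 0.608 -0.2  ] [ 2.221 -0.937 -1.186  0.794]
tall_bottle [ 0.596 -0.212] [ 0.609 -0.201] [ 4.632  0.383 -2.051 -0.156]
bigjar~ [0.444 0.238 0.   ] [0.443 0.227 0.145]
caddy [0.49772984 0.0047857  0.18829792] 10.78867584961607 279.3125
```

View pics/cad_scene.png

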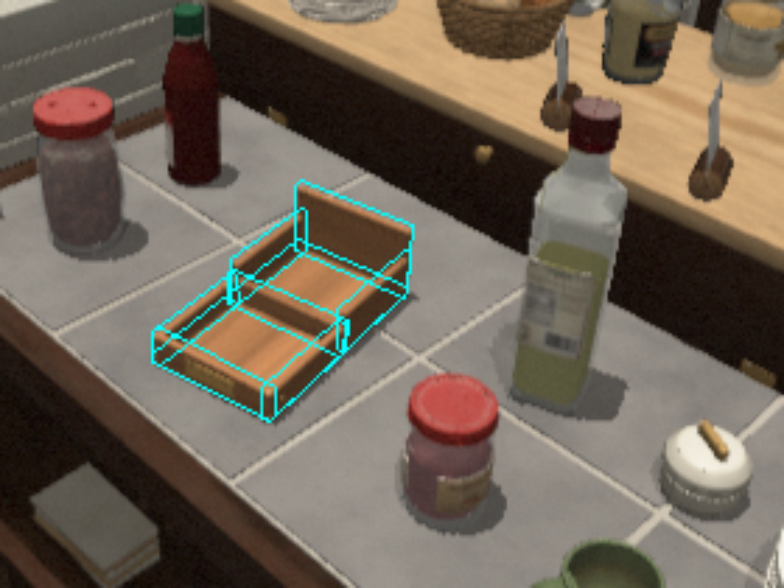

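View pics/cad_side.png

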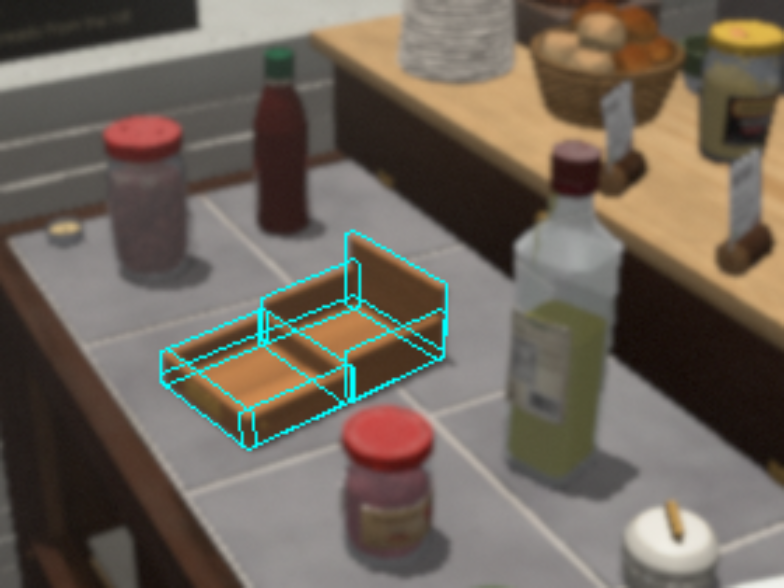

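The overlays match the caddy well: pose (0.498, 0.005), yaw 10.8°. The short bottle is at (0.604, 0.267), the small jar at (0.446, -0.220) and the tall bottle at (0.608, -0.200). I'll move over to the short bottle.

```bash
python3 -m pendant '[{"x":-0.5,"y":-0.1,"z":-0.3},{"x":-0.93,"y":-0.26,"z":-0.3},{"x":-0.93,"y":-0.26},{"x":-0.93,"y":-0.26},{"x":-0.93,"y":-0.26},{"x":-0.93,"y":-0.26},{"x":-0.93,"y":-0.26},{"x":-0.93,"y":-0.26},{"x":-0.93,"y":-0.26},{"x":-0.93,"y":-0.26},{"x":-0.5,"y":-0.15},{}]' 1 40
cat >> h.py <<'E'
def delta(o,target):
    from scipy.spatial.transform import Rotation as R
    w,x,y,z=o["orientation"]; M=R.from_quat([x,y,z,w]).as_matrix()
    return (M.T@(np.array(target)-o["position"]))/0.04, M
E
python3 - <<'E'
from h import *
from workcell import env
o=env.get_obs();im=env.get_image("wrist");c=env.get_calibration("wrist");cv2.imwrite("pics/w1.png",im)
d,M=delta(o,[.604,.267,.159]);print(o["clock"],o["position"].round(3) if hasattr(o["position"],"round") else o["position"],d.round(2),M.round(3).tolist())
r=env.silhouettes("wrist","short_bottle");print([(d["at"],d["score"],mbox(d["mask"])) for d in r[:3]])
print(proj(c,[[.604,.267,.19],[.604,.267,.0]]),np.round(c["T"],3).tolist())
E
```

```text
1.0 [0.132 0.534 0.231] [-13.05  -3.64   1.81] [[-0.971, 0.24, -0.0], [0.24, 0.971, -0.0], [0.0, -0.0, -1.0]]
[]
[[153.16842704 648.08107553]
 [193.93514941 470.18713967]] [[0.24, 0.92, 0.308, 0.053], [0.971, -0.228, -0.076, 0.554], [0.001, 0.317, -0.948, 0.373], [0.0, 0.0, 0.0, 1.0]]schema error: expected keys x, y, z, twist
```

View pics/w1.png

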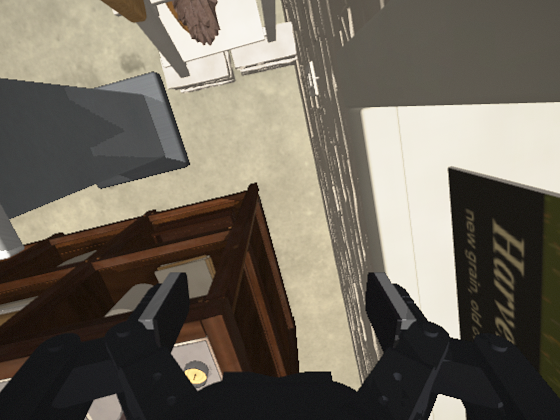

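The wrist view shows the counter corner at the lower left and the wall on the right. The rows need all four keys.

```bash
python3 -m pendant '[{"x":-0.5,"y":-0.1,"z":-0.3,"twist":0},{"x":-0.93,"y":-0.26,"z":-0.3,"twist":0},{"x":-0.93,"y":-0.26,"z":0,"twist":0},{"x":-0.93,"y":-0.26,"z":0,"twist":0},{"x":-0.93,"y":-0.26,"z":0,"twist":0},{"x":-0.93,"y":-0.26,"z":0,"twist":0},{"x":-0.93,"y":-0.26,"z":0,"twist":0},{"x":-0.93,"y":-0.26,"z":0,"twist":0},{"x":-0.93,"y":-0.26,"z":0,"twist":0},{"x":-0.93,"y":-0.26,"z":0,"twist":0},{"x":-0.5,"y":-0.15,"z":0,"twist":0},{"x":0,"y":0,"z":0,"twist":0}]' 1 40
python3 - <<'E'
from h import *
from workcell import env
o=env.get_obs();im=env.get_image("wrist");c=env.get_calibration("wrist");cv2.imwrite("pics/w2.png",im)
d,M=delta(o,[.604,.267,.159]);print(o["clock"],o["position"].round(3),d.round(2))
r=env.silhouettes("wrist","short_bottle");print([(d["at"],d["score"],mbox(d["mask"])) for d in r[:3]])
print(proj(c,[[.604,.267,.19],[.604,.267,.0]]))
E
```

```text
clock: 2.1
position: [0.4856, 0.3361, 0.256]
orientation: [0.001, 0.117, 0.993, 0.001]
force: [-0.4, -0.1, 0.8]
grip_width: 0.998
2.1 [0.486 0.336 0.256] [-3.27 -1.    2.43]
[([308.5, 234.4], 0.83, array([207.5, 247.5, 265.5, 380.5]))]
[[229.18454417 373.23529274]
 [248.02212259 266.37930813]]
```

View pics/w2.png

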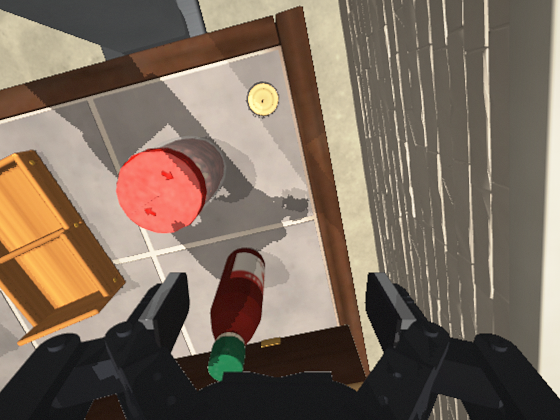

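The wrist picture shows the green cap at (227,358), within 2 px of the predicted (229,373) top, and the big jar lid is to the side. The estimate holds, so I'll move above the bottle and descend.

```bash
python3 -m pendant '[{"x":-0.6,"y":-0.18,"z":0,"twist":0},{"x":-0.8,"y":-0.25,"z":0,"twist":0},{"x":-0.8,"y":-0.25,"z":0,"twist":0},{"x":-0.7,"y":-0.22,"z":0,"twist":0},{"x":-0.35,"y":-0.1,"z":0,"twist":0},{"x":0,"y":0,"z":0,"twist":0}]'
python3 - <<'E'
from h import *
from workcell import env
o=env.get_obs();im=env.get_image("wrist");cv2.imwrite("pics/w3.png",im)
d,M=delta(o,[.604,.267,.159]);print(o["clock"],o["position"].round(3),d.round(2))
for n in ["scene","side"]: cv2.imwrite(f"pics/{n}3.png",env.get_image(n))
a=cv2.imread("pics/scene3.png")[60:270,130:410];b=cv2.imread("pics/side3.png")[60:270,160:440]
cv2.imwrite("pics/c3.png",cv2.resize(np.hstack([a,b]),(800,300)))
E
```

```text
clock: 2.7
position: [0.5942, 0.2762, 0.2565]
orientation: [-0.002, 0.109, 0.994, 0.003]
force: [-0.0, -0.8, 0.0]
grip_width: 1.002
2.7 [0.594 0.276 0.257] [-0.3  -0.18  2.44]
```

View pics/c3.png

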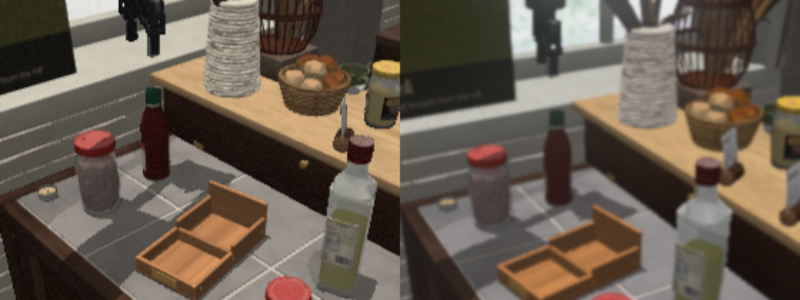

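View pics/w3.png

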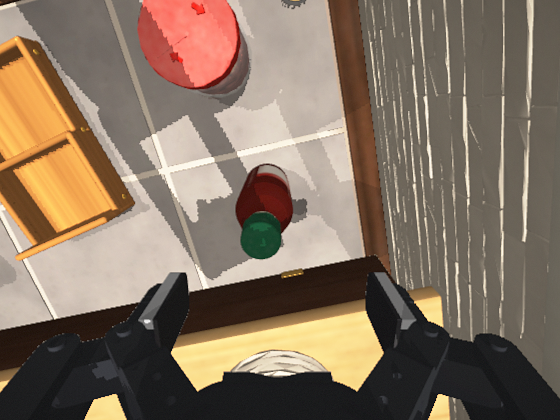

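The gripper is above and slightly left of the bottle cap, which shows at (261,235) in the wrist picture. I'll check the cap against the prediction.

Run:
```python
from h import *
from workcell import env
o=env.get_obs();im=env.get_image("wrist");c=env.get_calibration("wrist")
p=o["position"];print(proj(c,[p,[.604,.267,.19],[.604,.267,.165],[.604,.267,0]]).round(0).tolist())
print(ray0(c,261,235,.19))
m=cv2.inRange(im,(50,80,0),(130,140,80));m=cv2.inRange(cv2.cvtColor(im,cv2.COLOR_BGR2HSV),(70,120,40),(95,255,255));print(m.sum()/255,mbox(m>0))
```

```text
[[276.0, 276.0], [265.0, 247.0], [266.0, 235.0], [269.0, 188.0]]
[0.59371638 0.26673176 0.19      ]
1452.0 [239.5 216.5 278.5 261.5]
```

Run:
```python
from h import *
from workcell import env
o=env.get_obs();c=env.get_calibration("wrist")
prof["cap"]=[(.165,.0155),(.19,.0155)]
print(fitbox("cap",[(c,np.array([239.5,216.5,278.5,261.5]))],[.6,.267]))
r=env.silhouettes("wrist","short_bottle")
for d in r[:2]: print(d["score"],mbox(d["mask"]),fitbox("short_bottle",[(c,mbox(d["mask"]))],[.6,.267]))
r=env.silhouettes("wrist","caddy")
print(delta(o,[.6,.265,.159])[0].round(2))
```

```text
(array([0.60126682, 0.26344685]), array([-1.47525525, -1.97486842,  1.49958656,  2.48929856]))
0.7 [ -0.5  38.5 133.5 261.5] (array([0.56069013, 0.09406547]), array([ -0.65859587, 124.12695219,  21.56164309,  -0.65092961]))
0.59 [233.5 165.5 291.5 262.5] (array([0.60049336, 0.26353281]), array([-0.1905563 , -1.1253223 ,  0.19301594,  0.56692973]))
[-0.29 -0.29  2.45]
```

Wrist and fixed cameras agree to about 3 mm, so I'll use (0.602, 0.2645).

```bash
python3 -m pendant '[{"x":-0.3,"y":-0.3,"z":0.1,"twist":0},{"x":0,"y":0,"z":0.5,"twist":0},{"x":0,"y":0,"z":0.6,"twist":0},{"x":0,"y":0,"z":0.6,"twist":0},{"x":0,"y":0,"z":0.4,"twist":0},{"x":0,"y":0,"z":0.2,"twist":0},{"x":0,"y":0,"z":0,"twist":0}]'
python3 - <<'E'
from h import *
from workcell import env
o=env.get_obs();im=env.get_image("wrist");cv2.imwrite("pics/w4.png",im)
d,M=delta(o,[.602,.2645,.157]);print(o["clock"],o["position"].round(3),d.round(2))
E
```

```text
clock: 3.58
position: [0.601, 0.2634, 0.1609]
orientation: [0.001, 0.105, 0.994, 0.004]
force: [0.5, -0.5, -0.5]
grip_width: 0.997
3.5833 [0.601 0.263 0.161] [-0.02  0.03  0.1 ]
```

View pics/w4.png

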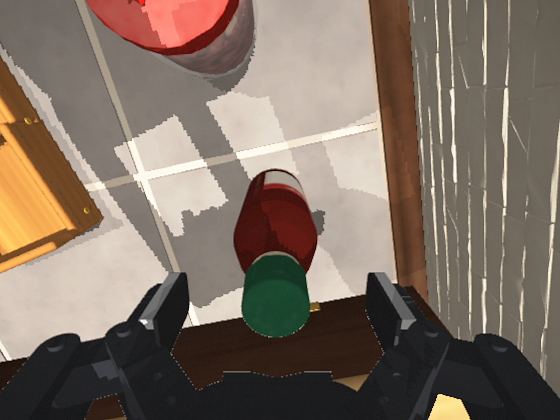

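The cap at (276,295) is centred between the pads at columns 187 and 367. I'll close now.

```bash
python3 -m pendant '[{"x":0,"y":0,"z":0.08,"twist":0},{"x":0,"y":0,"z":0,"twist":0},{"x":0,"y":0,"z":0,"twist":0},{"x":0,"y":0,"z":0,"twist":0},{"x":0,"y":0,"z":0,"twist":0},{"x":0,"y":0,"z":0,"twist":0},{"x":0,"y":0,"z":0,"twist":0},{"x":0,"y":0,"z":0,"twist":0}]' 0 70
python3 -m pendant '[{"x":0,"y":0,"z":-0.15,"twist":0},{"x":0,"y":0,"z":-0.3,"twist":0},{"x":0,"y":0,"z":-0.3,"twist":0},{"x":0,"y":0,"z":-0.1,"twist":0},{"x":0,"y":0,"z":0,"twist":0}]'
python3 - <<'E'
from h import *
from workcell import env
o=env.get_obs();im=env.get_image("wrist");cv2.imwrite("pics/w5.png",im)
cv2.imwrite("pics/s5.png",env.get_image("side"))
print(o["clock"],o["position"].round(3),o["grip_width"],o["force"],delta(o,[.547,.014,.25])[0].round(2))
E
```

```text
clock: 4.3
position: [0.6036, 0.2637, 0.1634]
orientation: [0.005, 0.105, 0.994, 0.005]
force: [-0.3, 0.2, -0.6]
grip_width: 0.342
clock: 4.72
position: [0.602, 0.2633, 0.1988]
orientation: [0.003, 0.105, 0.994, 0.004]
force: [-0.2, 0.9, -4.2]
grip_width: 0.338
4.7167 [0.602 0.263 0.199] 0.33820851348942 [-0.16795337  0.91656528 -4.24791462] [ 0.04 -6.37 -1.34]
```

View pics/s5.png

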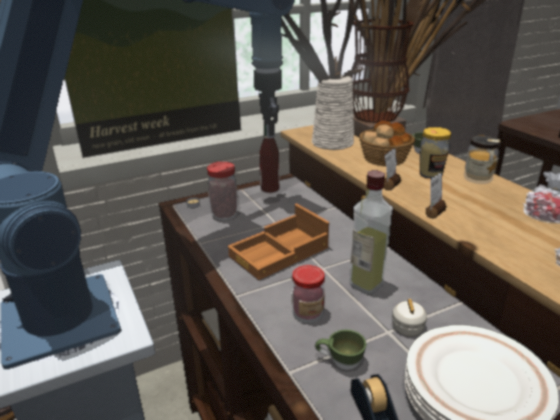

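View pics/w5.png

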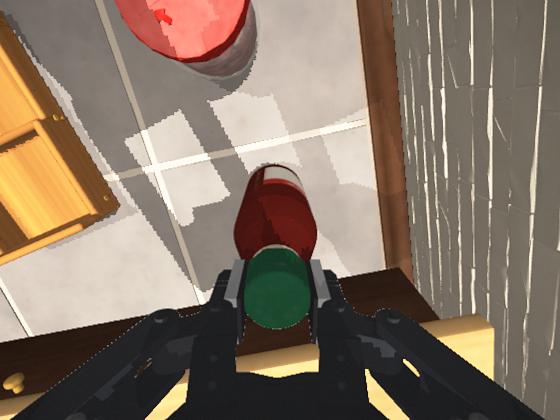

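The bottle is held by the cap and lifted upright, with the opening at 0.34. I'll lift further and carry it over the back pocket.

```bash
python3 -m pendant '[{"x":0,"y":0,"z":-0.4,"twist":0},{"x":0,"y":-0.1,"z":-0.6,"twist":0},{"x":0,"y":-0.3,"z":-0.4,"twist":0},{"x":0,"y":-0.5,"z":-0.2,"twist":0},{"x":0,"y":-0.7,"z":0,"twist":0},{"x":0,"y":-0.8,"z":0,"twist":0},{"x":0,"y":-0.8,"z":0,"twist":0},{"x":0,"y":-0.8,"z":0,"twist":0},{"x":0,"y":-0.7,"z":0,"twist":0},{"x":0,"y":-0.5,"z":0,"twist":0},{"x":0,"y":-0.3,"z":0,"twist":0},{"x":0,"y":0,"z":0,"twist":0}]'
python3 - <<'E'
from h import *
from workcell import env
o=env.get_obs()
print(o["clock"],o["position"].round(3),o["grip_width"],o["force"],delta(o,[.547,.014,.22])[0].round(2))
E
```

```text
clock: 5.82
position: [0.5495, 0.0401, 0.2548]
orientation: [-0.003, 0.102, 0.995, 0.003]
force: [0.4, 0.1, -4.5]
grip_width: 0.338
5.8167 [0.55  0.04  0.255] 0.3376667315188712 [ 0.41115747  0.0836091  -4.52791417] [-0.08 -0.65  0.87]
```

```bash
python3 -m pendant '[{"x":0,"y":-0.35,"z":0,"twist":0},{"x":-0.08,"y":-0.25,"z":0,"twist":0},{"x":0,"y":0,"z":0.3,"twist":0},{"x":0,"y":0,"z":0.2,"twist":0},{"x":0,"y":0,"z":0,"twist":0},{"x":0,"y":0,"z":0,"twist":0}]'
python3 - <<'E'
from h import *
from workcell import env
o=env.get_obs()
for i,n in enumerate(["scene","side","wrist"]):
    im=env.get_image(n);c=env.get_calibration(n);cv2.imwrite(f"pics/{n}6.png",im)
    for l in ["short_bottle"]:
        for d in env.silhouettes(n,l)[:2]: print(n,l,round(d["score"],2),mbox(d["mask"]),[k.round(3) for k in fitbox(l,[(c,mbox(d["mask"]))],[.547,.014],o["position"][2]-.1634)])
print(o["clock"],o["position"].round(3),o["grip_width"],o["force"],delta(o,[.547,.014,.22])[0].round(2))
a=cv2.imread("pics/scene6.png")[90:300,180:390];b=cv2.imread("pics/side6.png")[90:300,180:390]
cv2.imwrite("pics/c6.png",cv2.resize(np.hstack([a,b]),(800,400)))
E
```

```text
clock: 6.32
position: [0.5478, 0.0162, 0.2326]
orientation: [-0.004, 0.103, 0.995, 0.004]
force: [-0.6, -0.1, -3.8]
grip_width: 0.34
scene short_bottle 0.58 [271.5 130.5 296.5 208.5] [array([0.55 , 0.022]), array([ 0.282, -1.015, -0.258,  0.707])]
side short_bottle 0.65 [281.5 145.5 305.5 224.5] [array([0.547, 0.021]), array([-0.189, -2.657,  0.184,  0.908])]
wrist short_bottle 0.76 [233.5 163.5 316.5 329.5] [array([0.545, 0.016]), array([-0.996,  1.251,  1.   , -0.407])]
6.3167 [0.548 0.016 0.233] 0.34035337726316534 [-0.61449846 -0.05509527 -3.77552213] [ 0.   -0.06  0.31]
```

View pics/c6.png

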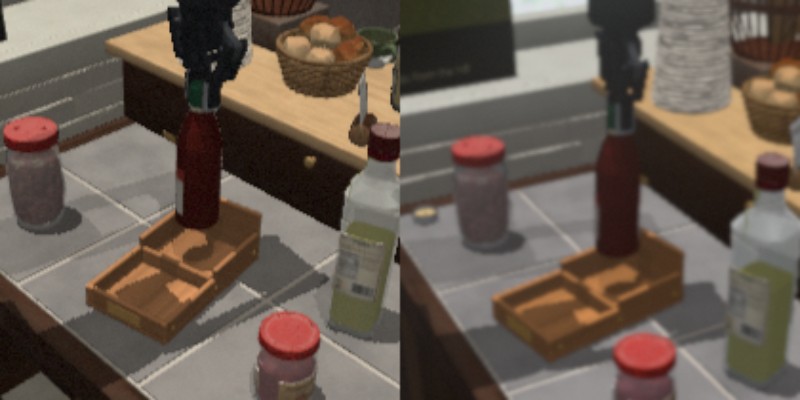

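View pics/wrist6.png

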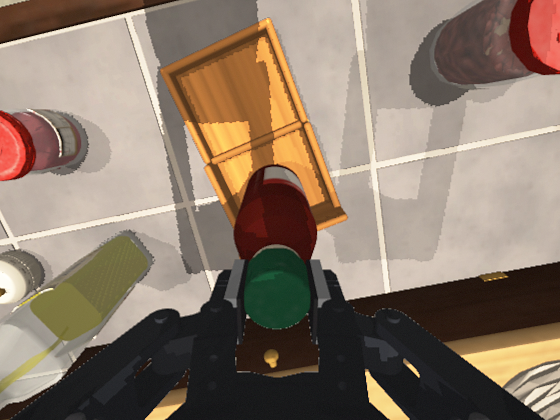

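The bottle hangs upright over the back pocket, with its centre about (0.547, 0.018) against a target of (0.547, 0.014). I'll lower it.

```bash
python3 -m pendant '[{"x":0,"y":-0.08,"z":0.1,"twist":0},{"x":0,"y":0,"z":0.3,"twist":0},{"x":0,"y":0,"z":0.4,"twist":0},{"x":0,"y":0,"z":0.3,"twist":0},{"x":0,"y":0,"z":0.2,"twist":0},{"x":0,"y":0,"z":0.1,"twist":0},{"x":0,"y":0,"z":0,"twist":0}]'
```

```text
clock: 7.2
position: [0.5486, 0.0122, 0.1768]
orientation: [0.0, 0.102, 0.995, 0.003]
force: [-1.0, -0.5, -4.2]
grip_width: 0.34
```

```bash
python3 -m pendant '[{"x":0,"y":0,"z":0.06,"twist":0},{"x":0,"y":0,"z":0.06,"twist":0},{"x":0,"y":0,"z":0.05,"twist":0},{"x":0,"y":0,"z":0,"twist":0}]'
```

```text
clock: 7.53
position: [0.5502, 0.0117, 0.1719]
orientation: [0.002, 0.102, 0.995, 0.003]
force: [0.7, -0.1, -4.4]
grip_width: 0.338
```

```bash
python3 -m pendant '[{"x":0.02,"y":0,"z":0.06,"twist":0},{"x":0.02,"y":0,"z":0.06,"twist":0},{"x":0,"y":0,"z":0,"twist":0}]'
```

```text
clock: 7.78
position: [0.5519, 0.0113, 0.1724]
orientation: [0.007, 0.102, 0.995, 0.002]
force: [0.0, -0.4, -4.4]
grip_width: 0.341
```

```bash
python3 -m pendant '[{"x":0.04,"y":0,"z":0.12,"twist":0},{"x":0.03,"y":0,"z":0.05,"twist":0}]'
python3 - <<'E'
from h import *
from workcell import env
cv2.imwrite("pics/s7.png",cv2.resize(env.get_image("side")[90:300,200:410],(630,630)))
o=env.get_obs();print(o["position"],o["force"],o["orientation"])
E
```

```text
clock: 7.95
position: [0.5539, 0.0107, 0.1714]
orientation: [0.014, 0.102, 0.995, 0.002]
force: [-1.4, 0.2, 3.0]
grip_width: 0.335
[0.55367449 0.01078577 0.17134441] [-2.21134021 -0.55043028 10.29940693] [0.01397828 0.10216952 0.99466762 0.00152634]
```

View pics/s7.png

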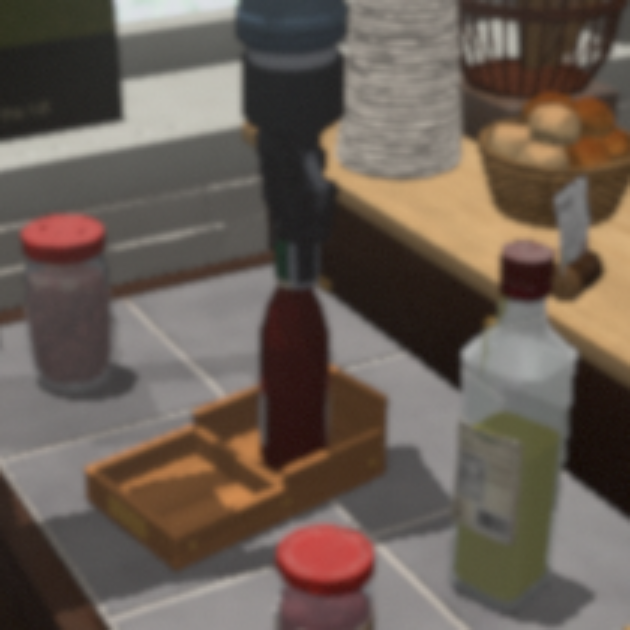

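The side view shows the bottle on the pocket floor, and the vertical force has turned to about +10 N, so there is contact. I'll release it.

```bash
python3 -m pendant '[{"x":0,"y":0,"z":0,"twist":0},{"x":0,"y":0,"z":0,"twist":0},{"x":0,"y":0,"z":0,"twist":0},{"x":0,"y":0,"z":0,"twist":0},{"x":0,"y":0,"z":0,"twist":0}]' 1
python3 - <<'E'
from h import *
from workcell import env
cv2.imwrite("pics/w8.png",env.get_image("wrist"))
a=env.get_image("scene")[90:300,200:410];b=env.get_image("side")[90:300,200:410]
cv2.imwrite("pics/c8.png",cv2.resize(np.hstack([a,b]),(800,400)))
o=env.get_obs();print(o["position"],o["force"],o["orientation"])
E
```

```text
clock: 8.42
position: [0.5548, 0.0107, 0.1725]
orientation: [0.016, 0.102, 0.995, 0.001]
force: [0.7, -1.0, -0.6]
grip_width: 0.994
[0.55475327 0.01066671 0.17246409] [-0.20550438 -0.09269845  0.56134868] [0.01594989 0.10214165 0.99464098 0.00141731]
```

View pics/c8.png

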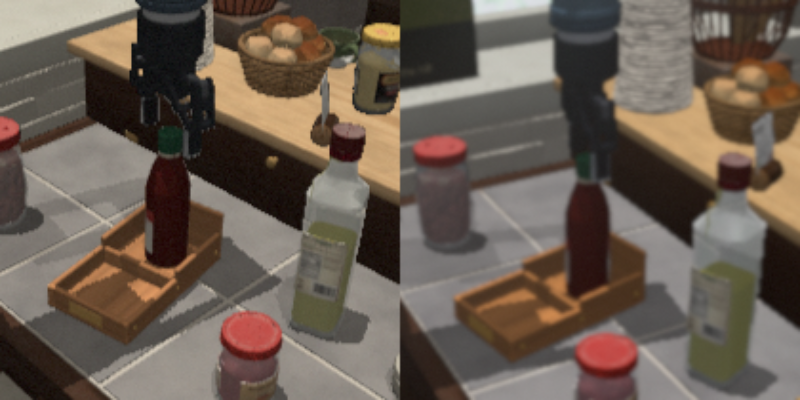

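View pics/w8.png

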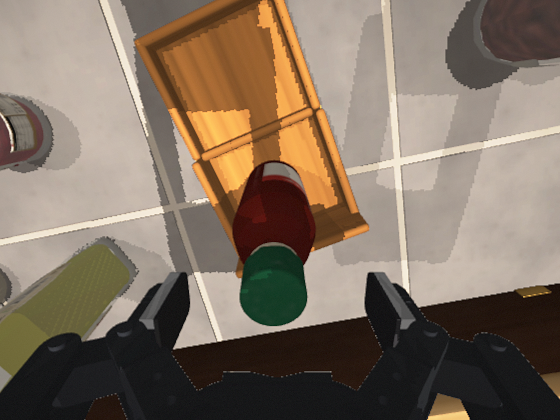

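The bottle stands released in the back pocket, with its cap clear of both pads. I'll go straight up and check.

```bash
python3 -m pendant '[{"x":0,"y":0,"z":-0.3,"twist":0},{"x":0,"y":0,"z":-0.6,"twist":0},{"x":0,"y":0,"z":-0.8,"twist":0},{"x":0,"y":0,"z":-0.6,"twist":0},{"x":0,"y":0,"z":-0.2,"twist":0},{"x":0.2,"y":0,"z":0,"twist":-0.6},{"x":0.5,"y":0,"z":0,"twist":-0.9},{"x":0.7,"y":-0.3,"z":0,"twist":-0.9},{"x":0.6,"y":-0.5,"z":0,"twist":-0.9},{"x":0.5,"y":-0.6,"z":0,"twist":-0.9},{"x":0.2,"y":-0.7,"z":0,"twist":-0.4},{"x":0,"y":-0.5,"z":0,"twist":0}]' 1
python3 - <<'E'
from h import *
from workcell import env
ob=[];jb=[]
for n in ["scene","side"]:
    im=env.get_image(n);c=env.get_calibration(n);cv2.imwrite(f"pics/{n}9.png",im)
    for l,q in [("short_bottle",ob),("small_jar",jb)]:
        for d in env.silhouettes(n,l)[:1]:
            print(n,l,round(d["score"],2),mbox(d["mask"])); q.append((c,mbox(d["mask"])))
print(fitbox("short_bottle",ob,[.55,.01],.008));print(fitbox("small_jar",jb,[.446,-.22]))
o=env.get_obs()
d,M=delta(o,[.446,-.22,.15]);print(o["position"].round(3),d.round(2),M.round(3).tolist())
E
```

```text
clock: 9.57
position: [0.4488, -0.0867, 0.2665]
orientation: [0.012, -0.112, 0.994, 0.0]
force: [-0.4, -0.0, 0.3]
grip_width: 1.004
scene short_bottle 0.69 [275.5 155.5 299.5 229.5]
scene small_jar 0.72 [312.5 252.5 347.5 307.5]
side short_bottle 0.91 [285.5 169.5 309.5 246.5]
side small_jar 0.91 [290.5 264.5 324.5 323.5]
(array([0.55352843, 0.0121135 ]), array([-0.28801961, -0.99767341, -0.36109747,  0.63962816,  0.37463361,
       -0.90610038,  0.2119768 ,  1.70569028]))
(array([ 0.44667077, -0.21982003]), array([-0.76666792, -0.80982692,  0.35752906,  1.58972854,  0.25812814,
       -0.68962458,  0.02934957,  0.22181175]))
[ 0.451 -0.085  0.267] [ 0.93 -3.27  2.89] [[-0.975, -0.222, 0.024], [-0.221, 0.975, 0.005], [-0.024, -0.0, -1.0]]
```

View pics/scene9.png

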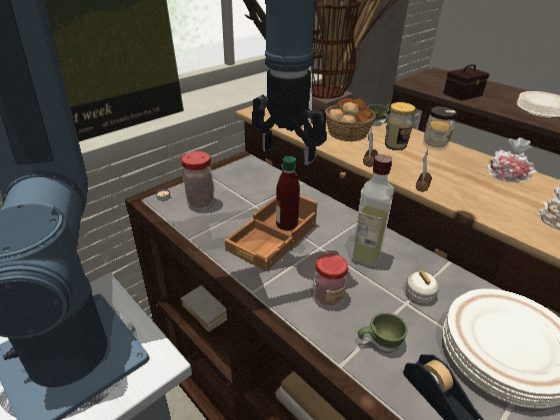

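The bottle sits at (0.0535 + 0.5, 0.012), which is about (+0.056, -0.003) in the caddy frame and within tolerance. The jar hasn't moved. On to the jar.

```bash
python3 -m pendant '[{"x":0.2,"y":-0.7,"z":0.2,"twist":0},{"x":0.3,"y":-0.9,"z":0.4,"twist":0},{"x":0.3,"y":-0.8,"z":0.4,"twist":0},{"x":0.2,"y":-0.6,"z":0.3,"twist":0},{"x":0,"y":-0.2,"z":0,"twist":0},{"x":0,"y":0,"z":0,"twist":0}]'
python3 - <<'E'
from h import *
from workcell import env
o=env.get_obs();im=env.get_image("wrist");c=env.get_calibration("wrist");cv2.imwrite("pics/w10.png",im)
for d in env.silhouettes("wrist","small_jar")[:2]: print(d["score"],mbox(d["mask"]),fitbox("small_jar",[(c,mbox(d["mask"]))],[.446,-.22]))
hsv=cv2.cvtColor(im,cv2.COLOR_BGR2HSV)
d,M=delta(o,[.446,-.22,.052]);print(o["position"].round(3),d.round(2));print(proj(c,[[.446,-.22,.097],[.446,-.22,0]]))
E
```

```text
clock: 10.37
position: [0.445, -0.215, 0.2122]
orientation: [0.014, -0.119, 0.993, 0.002]
force: [-0.0, 0.5, 0.2]
grip_width: 1.001
0.86 [233.5 148.5 305.5 235.5] (array([ 0.44403133, -0.2198051 ]), array([-0.92758794, -0.53287077,  0.93159117,  0.54994887]))
[ 0.445 -0.215  0.212] [ 0.12 -0.13  4.  ]
[[268.77666927 204.41261281]
 [270.69916868 177.82033559]]
```

View pics/w10.png

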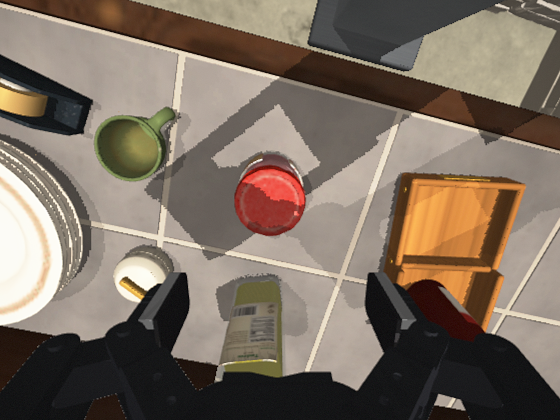

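The lid at (270,200) lies centred between the pads, and both fits give about (0.445, -0.22). I'll descend.

```bash
python3 -m pendant '[{"x":0.1,"y":-0.13,"z":0.3,"twist":0},{"x":0,"y":0,"z":0.6,"twist":0},{"x":0,"y":0,"z":0.6,"twist":0},{"x":0,"y":0,"z":0.6,"twist":0},{"x":0,"y":0,"z":0.3,"twist":0},{"x":0,"y":0,"z":0,"twist":0}]'
python3 - <<'E'
from h import *
from workcell import env
o=env.get_obs();im=env.get_image("wrist");c=env.get_calibration("wrist");cv2.imwrite("pics/w11.png",im)
for d in env.silhouettes("wrist","small_jar")[:1]: print(d["score"],mbox(d["mask"]),fitbox("small_jar",[(c,mbox(d["mask"]))],[.446,-.22]))
d,M=delta(o,[.445,-.22,.052]);print(o["position"].round(3),d.round(2),o["orientation"])
E
```

```text
clock: 10.97
position: [0.4511, -0.2102, 0.1203]
orientation: [0.02, -0.125, 0.992, -0.001]
force: [-0.8, 0.7, 0.2]
grip_width: 0.999
0.88 [207.5 156.5 313.5 285.5] (array([ 0.44571904, -0.22109111]), array([-1.88826654, -1.44497409,  1.85331826,  1.6535336 ]))
[ 0.451 -0.21   0.12 ] [ 0.27 -0.19  1.7 ] [ 0.01964526 -0.12485119  0.99198031 -0.00114023]
```

View pics/w11.png

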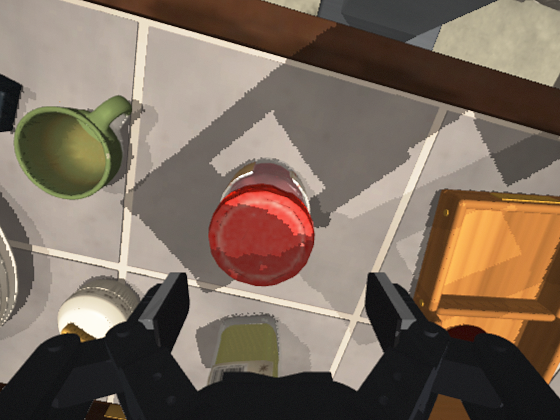

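The lid at (262,235) is slightly left of the pads' midline at column 277. I'll correct that first, then descend.

```bash
python3 -m pendant '[{"x":0.15,"y":-0.25,"z":0,"twist":0},{"x":0.15,"y":-0.1,"z":0,"twist":0},{"x":0,"y":0,"z":0,"twist":0}]'
python3 - <<'E'
from h import *
from workcell import env
o=env.get_obs()
d,M=delta(o,[.445,-.2205,.052]);print(o["position"].round(4),d.round(2),o["orientation"])
E
```

```text
clock: 11.32
position: [0.4458, -0.229, 0.1261]
orientation: [0.023, -0.127, 0.992, -0.005]
force: [-0.5, 0.7, 0.4]
grip_width: 1.0
[ 0.4458 -0.229   0.1261] [0.05 0.24 1.85] [ 0.02294729 -0.12698469  0.9916276  -0.00479704]
```

```bash
python3 -m pendant '[{"x":0.05,"y":0.15,"z":0.2,"twist":0},{"x":0,"y":0,"z":0.3,"twist":0}]'
python3 - <<'E'
from h import *
from workcell import env
o=env.get_obs()
d,M=delta(o,[.445,-.2205,.052]);print(o["position"].round(4),d.round(2),o["orientation"])
cv2.imwrite("pics/w12.png",env.get_image("wrist"))
E
```

```text
clock: 11.48
position: [0.4449, -0.2264, 0.109]
orientation: [0.026, -0.126, 0.992, -0.008]
force: [0.7, 0.4, -0.7]
grip_width: 1.0
[ 0.4449 -0.2264  0.109 ] [0.03 0.17 1.42] [ 0.02583053 -0.12582324  0.99168452 -0.00794355]
```

View pics/w12.png

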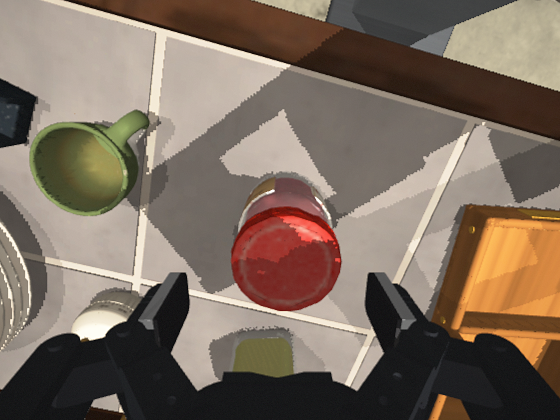

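The lid centre is at column 286 against a pad midline of 277, so about 5 mm of +y is needed. I'll descend with that shift.

```bash
python3 -m pendant '[{"x":0.05,"y":0.17,"z":0.5,"twist":0},{"x":0,"y":0.05,"z":0.5,"twist":0},{"x":0,"y":0,"z":0.35,"twist":0}]'
python3 - <<'E'
from h import *
from workcell import env
o=env.get_obs()
d,M=delta(o,[.445,-.2205,.052]);print(o["position"].round(4),d.round(2),M[:,2].round(3),o["force"])
cv2.imwrite("pics/w13.png",env.get_image("wrist"))
E
```

```text
clock: 11.78
position: [0.4441, -0.2198, 0.0538]
orientation: [0.027, -0.125, 0.992, -0.01]
force: [0.1, 1.0, -0.3]
grip_width: 0.997
[ 0.4441 -0.2198  0.0538] [-0.02 -0.02  0.05] [ 0.057 -0.012 -0.998] [ 0.1139923   0.99753667 -0.32404697]
```

View pics/w13.png

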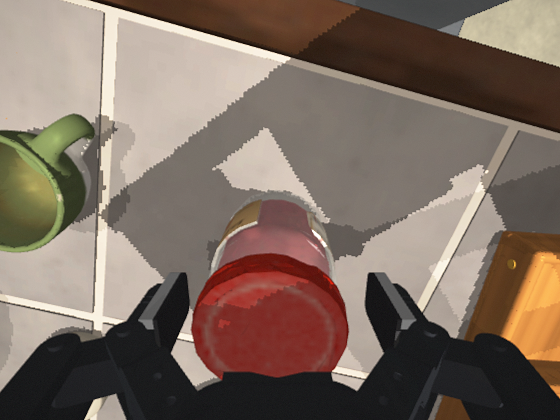

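The lid (columns 192–348) fits between the pads (187 and 367). I'll close.

```bash
python3 -m pendant '[{"x":0,"y":0,"z":0.05,"twist":0},{"x":0,"y":0,"z":0,"twist":0},{"x":0,"y":0,"z":0,"twist":0},{"x":0,"y":0,"z":0,"twist":0},{"x":0,"y":0,"z":0,"twist":0}]' 0 60
python3 -m pendant '[{"x":0,"y":0,"z":-0.2,"twist":0},{"x":0,"y":0,"z":-0.4,"twist":0},{"x":0,"y":0,"z":-0.4,"twist":0},{"x":0,"y":0,"z":-0.2,"twist":0}]'
python3 - <<'E'
from h import *
from workcell import env
o=env.get_obs()
d,M=delta(o,[.447,-.0046,.14]);print(o["position"].round(4),d.round(2),M.round(3).tolist(),o["force"])
cv2.imwrite("pics/w14.png",env.get_image("wrist"));cv2.imwrite("pics/s14.png",env.get_image("side"))
E
```

```text
clock: 12.25
position: [0.4421, -0.2187, 0.05]
orientation: [0.025, -0.124, 0.992, -0.008]
force: [1.1, -0.0, -4.0]
grip_width: 0.719
clock: 12.58
position: [0.4374, -0.2164, 0.099]
orientation: [0.023, -0.124, 0.992, -0.005]
force: [0.7, -0.6, -3.8]
grip_width: 0.717
[ 0.4374 -0.2164  0.099 ] [-1.59  5.05 -1.03] [[-0.968, -0.246, 0.047], [-0.247, 0.969, -0.004], [-0.045, -0.015, -0.999]] [ 0.67525603 -0.62397728 -3.7905011 ]
```

View pics/s14.png

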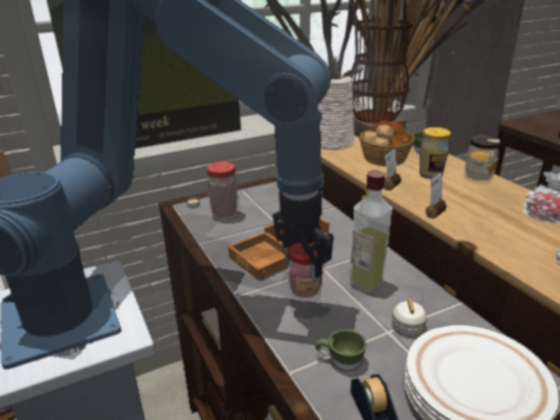

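View pics/w14.png

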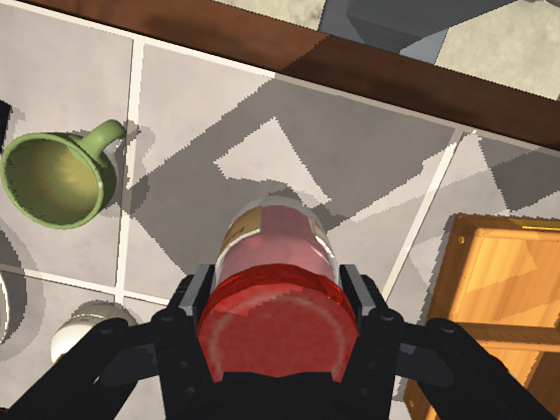

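The jar is held and lifted, with force −3.8 N and opening 0.72. I'll carry it to above the front pocket.

```bash
python3 -m pendant '[{"x":0,"y":0.1,"z":-0.5,"twist":0},{"x":-0.05,"y":0.3,"z":-0.5,"twist":0},{"x":-0.15,"y":0.5,"z":-0.1,"twist":0},{"x":-0.22,"y":0.7,"z":0,"twist":0},{"x":-0.22,"y":0.7,"z":0,"twist":0},{"x":-0.22,"y":0.7,"z":0,"twist":0},{"x":-0.2,"y":0.7,"z":0,"twist":0},{"x":-0.15,"y":0.5,"z":0,"twist":0},{"x":-0.1,"y":0.3,"z":0,"twist":0},{"x":0,"y":0,"z":0,"twist":0}]'
python3 - <<'E'
from h import *
from workcell import env
o=env.get_obs()
d,M=delta(o,[.4465,-.004,.12]);print(o["position"].round(4),d.round(2),M.round(3).tolist(),o["force"])
E
```

```text
clock: 13.52
position: [0.4392, -0.0218, 0.1395]
orientation: [0.022, -0.121, 0.992, -0.004]
force: [0.1, -0.6, -3.8]
grip_width: 0.72
[ 0.4392 -0.0218  0.1395] [-0.26  0.4   0.49] [[-0.97, -0.241, 0.045], [-0.241, 0.971, -0.003], [-0.042, -0.014, -0.999]] [ 0.10727493 -0.60985558 -3.79765549]
```

```bash
python3 -m pendant '[{"x":-0.15,"y":0.2,"z":0.1,"twist":0},{"x":-0.1,"y":0.15,"z":0.2,"twist":0},{"x":0,"y":0,"z":0,"twist":0}]'
python3 - <<'E'
from h import *
from workcell import env
o=env.get_obs()
d,M=delta(o,[.4465,-.004,.12]);print(o["position"].round(4),d.round(2))
ob=[]
for n in ["scene","side","wrist"]:
    im=env.get_image(n);c=env.get_calibration(n);cv2.imwrite(f"pics/{n}15.png",im)
    for d in env.silhouettes(n,"small_jar")[:1]: print(n,d["score"],mbox(d["mask"]),fitbox("small_jar",[(c,mbox(d["mask"]))],[.446,-.0],o["position"][2]-.05))
a=cv2.imread("pics/scene15.png")[130:300,200:370];b=cv2.imread("pics/side15.png")[130:300,200:370]
cv2.imwrite("pics/c15.png",cv2.resize(np.hstack([a,b]),(800,400)))
E
```

```text
clock: 13.77
position: [0.4454, -0.005, 0.126]
orientation: [0.021, -0.123, 0.992, -0.004]
force: [-0.2, -0.4, -3.6]
grip_width: 0.72
[ 0.4454 -0.005   0.126 ] [-0.03  0.02  0.15]
scene 0.87 [244.5 178.5 274.5 227.5] (array([ 4.53660891e-01, -1.30167245e-04]), array([ 0.19664979, -1.7290498 , -0.1947025 ,  1.10134819]))
side 0.56 [245.5 188.5 275.5 237.5] (array([ 0.45079311, -0.00157635]), array([-0.08527691, -1.70134198,  0.08671202,  0.96068773]))
wrist 0.95 [195.5 194.5 357.5 381.5] (array([ 0.4498589 , -0.00442144]), array([-2.08545472, -1.44100753,  1.79567479, 25.11963675]))
```

View pics/c15.png

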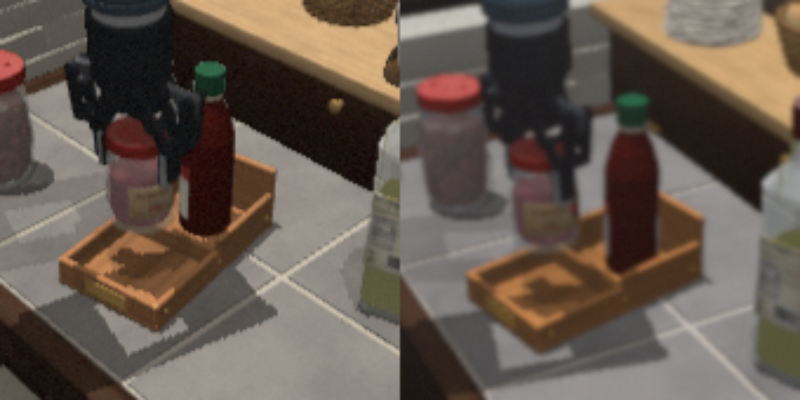

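View pics/wrist15.png

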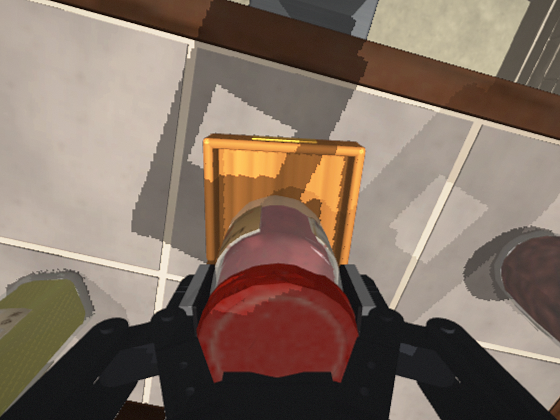

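The jar is centred over the front pocket, at about (0.451, -0.003) against (0.449, -0.005). I'll lower it.

```bash
python3 -m pendant '[{"x":0.05,"y":0,"z":0.25,"twist":0},{"x":0.05,"y":0,"z":0.4,"twist":0},{"x":0.03,"y":0,"z":0.4,"twist":0},{"x":0.02,"y":0,"z":0.25,"twist":0},{"x":0,"y":0,"z":0.1,"twist":0},{"x":0,"y":0,"z":0,"twist":0}]'
```

```text
clock: 14.57
position: [0.4459, -0.0119, 0.0724]
orientation: [0.026, -0.12, 0.992, -0.007]
force: [0.2, 0.7, -2.8]
grip_width: 0.72
```

```bash
python3 -m pendant '[{"x":0,"y":0.15,"z":0.12,"twist":0},{"x":0,"y":0.05,"z":0.1,"twist":0},{"x":0,"y":0,"z":0.05,"twist":0}]'
```

```text
clock: 14.82
position: [0.4461, -0.0046, 0.0624]
orientation: [0.028, -0.119, 0.992, -0.008]
force: [1.1, 0.2, -3.4]
grip_width: 0.722
```

```bash
python3 -m pendant '[{"x":0,"y":0,"z":0.09,"twist":0},{"x":0,"y":0,"z":0.05,"twist":0}]'
```

```text
clock: 14.98
position: [0.4472, -0.0044, 0.0572]
orientation: [0.028, -0.119, 0.992, -0.008]
force: [-1.4, 0.4, 14.2]
grip_width: 0.721
```

The force is +14 N, so the jar is on the floor. I'll look before releasing.

Run:
```python
from h import *
from workcell import env
a=env.get_image("scene")[130:300,200:370];b=env.get_image("side")[130:300,200:370]
cv2.imwrite("pics/c16.png",cv2.resize(np.hstack([a,b]),(800,400)))
```

```text
(no output)
```

View pics/c16.png

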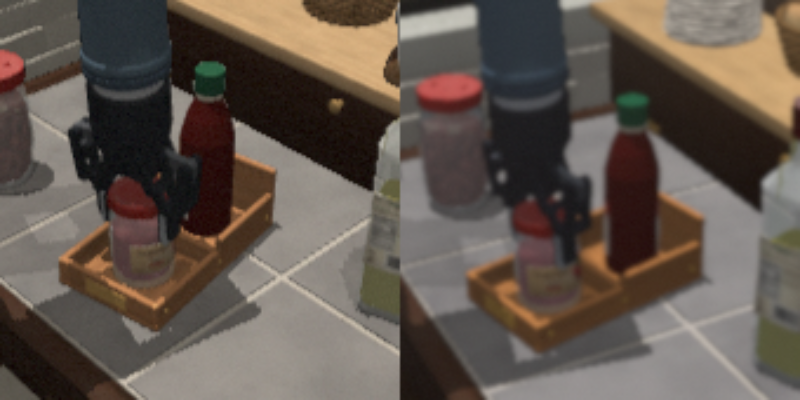

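The jar sits upright inside the front pocket. I'll release it and go up.

```bash
python3 -m pendant '[{"x":0,"y":0,"z":0,"twist":0},{"x":0,"y":0,"z":0,"twist":0},{"x":0,"y":0,"z":0,"twist":0},{"x":0,"y":0,"z":0,"twist":0},{"x":0,"y":0,"z":0,"twist":0}]' 1
python3 - <<'E'
from h import *
from workcell import env
cv2.imwrite("pics/w17.png",env.get_image("wrist"))
E
```

```text
clock: 15.5
position: [0.4497, -0.0052, 0.0591]
orientation: [0.031, -0.119, 0.992, -0.009]
force: [-0.8, 0.5, 1.5]
grip_width: 1.0
```

View pics/w17.png

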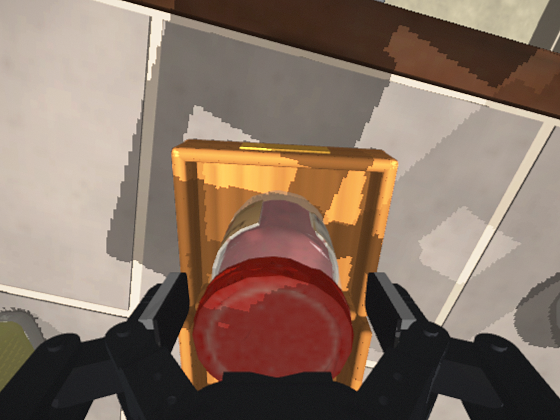

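The jar is released, with the lid (195–352) between the pads (187–367). I'll raise the gripper in small steps.

```bash
python3 -m pendant '[{"x":0,"y":-0.05,"z":-0.3,"twist":0},{"x":0,"y":0,"z":-0.5,"twist":0},{"x":0,"y":0,"z":-0.6,"twist":0}]'
python3 -m pendant '[{"x":0,"y":0,"z":-0.7,"twist":0},{"x":0.2,"y":0,"z":-0.7,"twist":0},{"x":0.3,"y":0,"z":-0.7,"twist":0},{"x":0.3,"y":0,"z":-0.5,"twist":0},{"x":0.3,"y":0,"z":-0.2,"twist":0},{"x":0,"y":0,"z":0,"twist":0},{"x":0,"y":0,"z":0,"twist":0}]'
python3 - <<'E'
from h import *
from workcell import env
cc=np.array([.4977,.0048]);a=.1883;R=np.array([[np.cos(a),np.sin(a)],[-np.sin(a),np.cos(a)]])
for l,x0,z0 in [("short_bottle",[.55,.01],.008),("small_jar",[.449,-.005],.008),("tall_bottle",[.608,-.2],0)]:
    ob=[]
    for n in ["scene","side"]:
        im=env.get_image(n);c=env.get_calibration(n);cv2.imwrite(f"pics/{n}18.png",im)
        for d in env.silhouettes(n,l)[:1]: ob.append((c,mbox(d["mask"])));print(n,d["score"],mbox(d["mask"]))
    x,r=fitbox(l,ob,x0,z0);print(l,x,"caddy frame",R@(x-cc),r.round(1))
s=cv2.imread("pics/scene18.png")[110:300,180:410];b=cv2.imread("pics/side18.png")[110:300,180:410]
cv2.imwrite("pics/c18.png",cv2.resize(np.hstack([s,b]),(800,330)))
o=env.get_obs();print(o["clock"],o["position"],o["force"],o["joint_vel"].round(3))
E
```

```text
clock: 15.8
position: [0.4431, -0.0058, 0.1122]
orientation: [0.026, -0.119, 0.993, -0.007]
force: [0.5, -0.1, -0.4]
grip_width: 0.998
clock: 16.38
position: [0.3946, -0.0163, 0.2322]
orientation: [0.031, -0.119, 0.992, -0.009]
force: [0.1, -1.1, -0.4]
grip_width: 0.996
scene 0.63 [275.5 155.5 299.5 229.5]
side 0.97 [285.5 169.5 309.5 247.5]
short_bottle [0.55315035 0.0115758 ] caddy frame [ 0.05573856 -0.00372368] [-0.3 -0.9 -0.3  0.8  0.3 -0.8  0.2  0.9]
scene 0.65 [223.5 194.5 316.5 269.5]
side 0.71 [247.5 214.5 276.5 263.5]
small_jar [ 0.45045349 -0.0049162 ] caddy frame [-0.04823015 -0.00070042] [ 22.3   8.7 -42.1 -16.3  -0.2  -0.6   0.1   0.9]
scene 0.71 [351.5 153.5 392.5 266.5]
side 0.73 [348.5 169.5 390.5 293.5]
tall_bottle [ 0.60719007 -0.19978042] caddy frame [ 0.06925946 -0.22145959] [ 0.9  0.2 -0.6 -0.1  3.5  0.4 -3.2 -0.2]
16.9833 [ 0.39424343 -0.01605385  0.23132503] [0.09785488 0.04501577 0.10903908] [-0.001 -0.004 -0.002 -0.    -0.001 -0.   ]
```

View pics/c18.png

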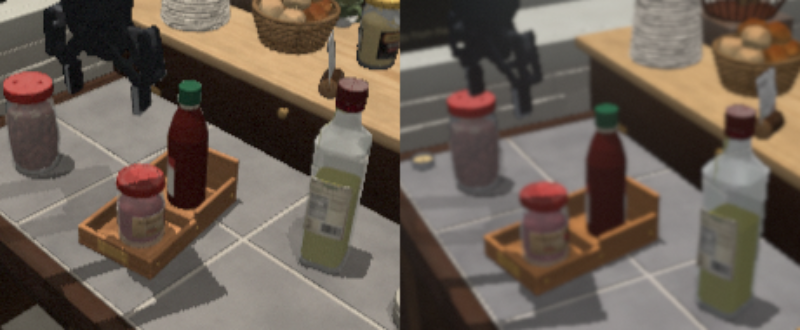

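Both pictures show the bottle and the jar standing upright in their pockets, with the gripper clear and at rest. I'll hand in.

```bash
python3 -c "
from workcell import env
print(env.finish_job())"
```

```text
the job is handed in; nothing more can be done
None
```

I set the shorter bottle in the back pocket, released it, then set the smaller jar in the front pocket, and handed the job in at about 17 s. The hand-in gave no verdict.

| Item | Last measured position | Target or start |
|---|---|---|
| Shorter bottle, in the caddy frame | (+0.056, -0.004) m | (+0.050, 0) m |
| Smaller jar, in the caddy frame | (-0.048, -0.001) m | (-0.050, 0) m |
| Taller bottle, on the counter | (0.607, -0.200) m | (0.608, -0.200) m at the start |

In both fixed cameras the bottle and jar stand upright, and the gripper is empty, clear of everything and at rest with about 0 N on the wrist.

- **Jar check:** in the last scene picture the network outlined the caddy instead of the jar, so the final jar position comes from the side camera. The scene picture itself shows the jar standing in its pocket.
- **Tool tilt:** small orientation drift left the tool about 3° off vertical, which did not visibly affect how the bottle or jar stands.

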